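Rock the bent cover plate on the surface plate

ROBOT

A 7-joint arm with a two-finger parallel gripper is mounted at the origin on a cart in front of the work surface, level with it; the furniture and walls round the work are solid. World frame = base frame: x ahead of the robot, y to its left, z up, the work surface at z = 0. Lengths are in m, angles in rad, forces in N, time in s.
With the tool pointing down it reaches from about 0.425 to 0.925 m from the base axis. Payload 6.8 kg.
Tool frame: the origin (TCP) lies at the very end of the fingers, on their centre line; the grasp point (between the pads) lies 19 mm behind it; z points along the fingers, y is the line along which they close (so a half turn about z gives the same grasp; the last joint's range is limited). The gripper opens to 85 mm and grips with 20 to 120 N. Pads are 22 mm wide; open, the fingers measure 114 mm over their backs; the gripper's body (76 mm by 85 mm) begins 54 mm behind the grasp point. The pads swing forward as they close: fully open they stand 13 mm farther back than shut.
Start: joints at [1.023, 0.477, 0.022, 1.555, -0.011, 1.109, -0.083], TCP at [0.287, -0.611, 0.231] pointing down, gripper open.
Joint ranges: [-2.96, 2.96], [-0.34, 2.1], [-1.41, 1.46], [0.24, 2.44], [-1.37, 4.51], [0.17, 1.92], [-2.96, 2.96]. Speed limits (rad/s): [2.39, 2.39, 3.14, 3.14, 3.14, 3.14, 3.14].

INTERFACE

Orientations are given as a rotation vector (axis times angle).
In Python, from bench import r gives the robot as it stands.
- The arm moves only by the tool play_rows, never from a script. Its argument "targets" is text: rows parted by semicolons, each of 5 numbers parted by spaces: the closure, from -1 (fully open) to 1 (shut), then the shift along the tool's x, y, z in m, then the turn about the tool's z in rad. In form: gripper dx dy dz spin; .... A call has 1 to 8 rows; each row is the pose to reach, as a shift and turn from the pose commanded when the call began, along the tool's axes at that moment; what a row does not reach only later rows make up. A row lasts 1/12 s, in which the tool goes at most 41.7 mm and 7.16 degrees, less where a joint would pass 70% of its speed; a pose out of reach is approached as far as the arm can. A call with a gripper value outside its range is refused whole. The fingers move at their own pace and stop on an object; "squeeze" is the grip in N (left out, the last holds). Time passes only in rows, so rows that repeat a pose let the fingers close. It gives the time, the measured TCP pose, the force, the opening and the grip force at its end, in the units of the state.
- r.get_obs(): the state, without advancing time (a new reading comes with each control period).
- r.grab_frame(name): name is "scene" or "top" or "wrist"; returns the picture (420x560x3 uint8, red, green, blue); there is no depth.
- r.camera_info(name): a dict with "fov_y" (degrees; the focal length in pixels is half the picture's height over the tangent of half this angle, whatever the lens; pixels are square), "cx", "cy" (the principal point, pixels), "position" and "rotation" of the camera in the world. Camera axes: x right, y down, z forward; pixel columns grow to the right and rows downward; lengths in m; the calibration is good to about 2 mm. A picture is of the moment at which its call begins: read the wrist's pose just before it. camera_info takes no time and is no camera call; for the wrist camera it gives the pose at the moment of the call.
- r.hand_in(): hands the job in; it is judged then, once.
The state is a dict: "clock": time; "joints": joint angles; "qvel": joint speeds; "tau": joint torques, N m; "tcp_pos": TCP position; "orientation": TCP orientation; "contact_force": force on the tool from outside, world axes, zero at the start; "moment": the same for the moment, N m; "grip_width": finger opening in m; "gripper_force": force on a finger pad.
Only numpy, scipy, OpenCV 4.12 (cv2) and the standard library are available. Lean on these libraries where they do the work, as an engineer would, in place of code of your own. Each camera call takes 0.05 s, during which the arm holds its last target. There are 200 camera calls.

TASK

Two steel cover plates lie on the dark granite surface plate: one lies flat, the other is bent and stands up at one end. Show the bend by rocking it: press the raised end down until that half lies on the granite and the opposite end comes up, then press that opposite end down so that the plate rocks back to how it lay. Do not lift the bent plate or push it along the granite, and leave the flat one where it is.

Things in the scene. Friction and masses are not known exactly. Their poses are not given: they have to be found in the camera images.
- surface_plate: fixed dark grey granite surface plate on four short feet, 180 (its x) x 280 (its y) x 45 mm high; origin at the centre of its underside on the bench, so its level top is 45 mm above the origin
- bent_cover: loose bare steel plate, 110 x 50 x 6 mm, about 0.25 kg, a hole in each corner, bent across its middle into a shallow V: each 55 mm half rises 8 degrees. Rests on one half, the free end's underside 15 mm up; pressed there it tips about the bend and stays tipped. Origin at the bend, centre of the underside; x along it to the end raised at the start, y along the bend, z up between the halves
- end_a (a point): point on the upper face of the bent cover plate near the end that is raised at the start, on its centre line, 45 mm from the bend and 10 mm from the end edge; about 18 mm above the granite top while raised, 6 mm when its half lies down
- end_b (a point): the like point near the other end, which lies down at the start: about 6 mm above the granite top when down, 18 mm when raised
- flat_cover: loose bare steel cover plate of the same outline, 110 x 50 x 6 mm, but flat: it lies level on the granite. Origin at the centre of its underside, x along its length

How it is judged:
On the way, in this order (a step that is already met when the one before it is completed fails the run):
1. the end that was raised has been pressed down onto the granite and the opposite end has come up (z of end_a in the frame of surface_plate below 0.0545 m and z of end_b in the frame of surface_plate above 0.0595 m), for 0.2 s.
2. the opposite end has been pressed down again and the plate has rocked back (z of end_b in the frame of surface_plate below 0.0545 m and z of end_a in the frame of surface_plate above 0.0595 m), for 0.2 s.
At the end, for the whole second after the job is handed in: the bent cover plate lies at rest on the same half as at the start (that end point less than 9.5 mm, the other more than 14.5 mm above the granite top), its bend within 20 mm of where it started, and the flat cover plate within 15 mm of where it was (all of step 2 and distance of bent_cover from where it was at the start of the episode below 0.02 m and distance of flat_cover from where it was at the start of the episode below 0.015 m and linear speed of bent_cover below 0.02 m/s); the robot touches nothing.
It fails at once if the bent cover plate is lifted: its bend more than 15 mm above the granite (z of bent_cover in the frame of surface_plate above 0.06 m).
It fails at once if the bent cover plate is pushed more than 30 mm from where it lay (distance of bent_cover from where it was at the start of the episode above 0.03 m).
It fails at once if the flat cover plate is shifted by more than 15 mm (distance of flat_cover from where it was at the start of the episode above 0.015 m).
It also fails if it takes over 32 s, if anything falls off the work surface, if the arm or the gripper's body presses on something with over 40 N, if the wrist force passes 120 N, or if a joint passes its speed limit or range.

## Working session

There is one attempt and no reset: what is moved stays moved. The work goes in short steps, Python scripts to look and compute and a tool call to move; the robot and the scene stay as the last step left them, time stands still between calls to the robot, and variables do not carry over. Pictures are saved under pics/ and viewed, at most 10 in all, crops included, and the job is handed in when it is done.

Besides the shell and the picture viewer there is one more tool, called after "Emit:" as a command line: name --argument value ..., lists and objects as JSON in quotes. play_rows: Moves the arm, as the interface text tells. Its arguments: {"type":"object","properties":{"targets":{"type":"string"},"squeeze":{"type":"number"}},"required":["targets"]}

```bash
mkdir -p pics
python3 - <<'E'
from bench import r
import cv2
for n in("scene","top"):
    cv2.imwrite(f"pics/{n}0.png",r.grab_frame(n)[:,:,::-1]); print(n,r.camera_info(n))
o=r.get_obs();print(o)
E
```

```text
scene {'fov_y': 42.53799118772934, 'cx': 282.46309494652326, 'cy': 215.52289242109617, 'position': array([0.27227962, 0.23356691, 0.69658838]), 'rotation': array([-0.56374669,  2.73430705, -1.06418371])}
top {'fov_y': 45.65541469886093, 'cx': 271.9909972952305, 'cy': 210.3234792650877, 'position': array([ 0.3463484 , -0.24643681,  0.91052973]), 'rotation': array([-1.93008444,  2.28999855, -0.23555676])}
{'clock': 0.1, 'joints': array([ 1.02290513,  0.47772123,  0.02237633,  1.55635984, -0.01153799,
        1.10933618, -0.08308798]), 'qvel': array([-0.00130347, -0.00198703, -0.00044936, -0.00353075, -0.00118985,
        0.00135787, -0.00020994]), 'tau': array([ 3.98160701e-03, -5.97762680e+01,  1.61330000e+00, -2.81956261e+01,
        1.27834693e-02,  5.00359369e-03, -4.02187493e-05]), 'tcp_pos': array([ 0.28712669, -0.61027833,  0.23041799]), 'orientation': array([-3.06435879e+00, -6.84890262e-01,  7.41391289e-04]), 'contact_force': array([-0.01074741,  0.25676424, -0.29537745]), 'moment': array([-0.0170275 ,  0.02460822, -0.02582387]), 'gripper_force': 0.0, 'grip_width': 0.08534230739979913}
```

View pics/top0.png

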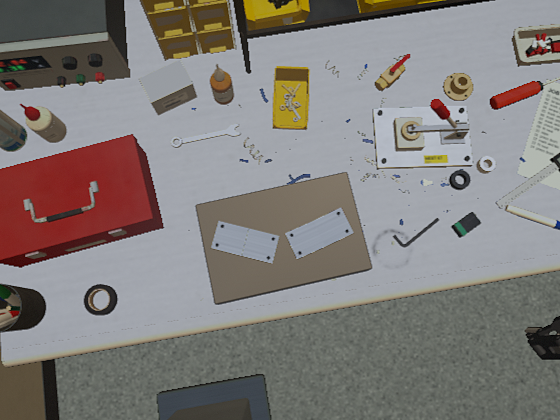

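View pics/scene0.png

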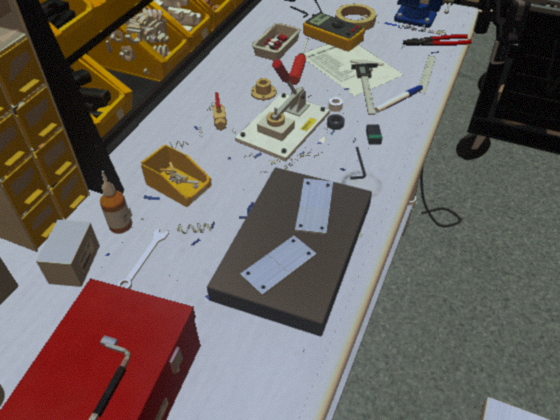

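The top view shows the granite at about (283,238), with plates at (245,243) and (320,233). The scene view shows the same plates at (278,264) and (313,206). I need enlargements to tell which one is bent.

Run:
```python
import cv2,numpy as np
a=cv2.imread("pics/top0.png")[195:275,200:365]; b=cv2.imread("pics/scene0.png")[170:300,230:345]
A=cv2.resize(a,None,fx=4.8,fy=4.8,interpolation=cv2.INTER_CUBIC);B=cv2.resize(b,None,fx=4.6,fy=4.6,interpolation=cv2.INTER_CUBIC)
cv2.imwrite("pics/ta.png",A);cv2.imwrite("pics/sb.png",B)
```

```text
(no output)
```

View pics/ta.png

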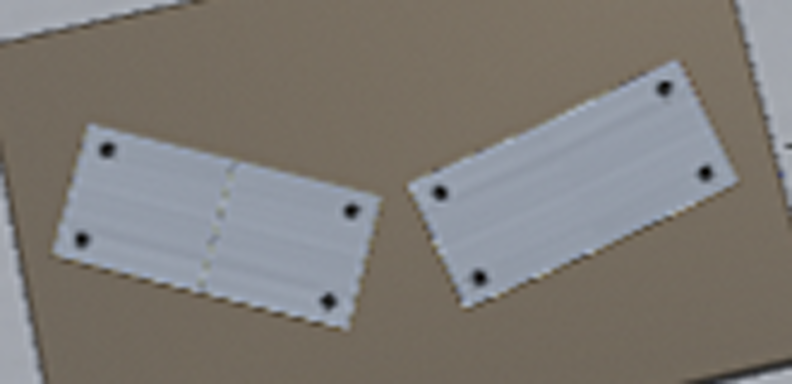

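View pics/sb.png

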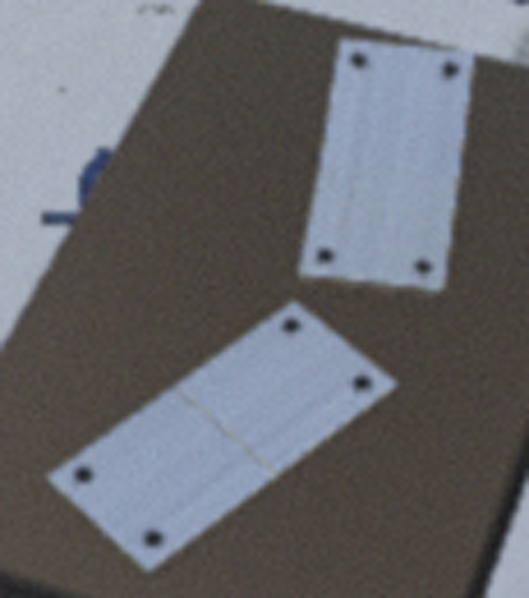

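The plate on the left in the top view carries a line across its middle, at ta (218,228) and sb (228,430). The other plate shows a shade change at mid-length in the scene view. I'll triangulate the holes instead of relying on the line.

```bash
cat > h.py <<'E'
import cv2,numpy as np
from scipy.spatial.transform import Rotation as R
from bench import r
def cam(n):
    c=r.camera_info(n); return c,R.from_rotvec(c["rotation"]).as_matrix(),210/np.tan(np.radians(c["fov_y"]/2))
def ray(n,p):
    c,M,f=cam(n); d=M@np.array([(p[0]-c["cx"])/f,(p[1]-c["cy"])/f,1]); return np.array(c["position"]),d/np.linalg.norm(d)
def plane(n,p,z):
    o,d=ray(n,p); return o+d*(z-o[2])/d[2]
def tri(p,q):
    A=[];b=[]
    for o,d in(ray("top",p),ray("scene",q)):
        P=np.eye(3)-np.outer(d,d);A.append(P);b.append(P@o)
    X=np.linalg.lstsq(np.vstack(A),np.hstack(b),rcond=None)[0]
    return X,np.linalg.norm(np.vstack(A)@X-np.hstack(b))
def dark(g,p,w=3):
    x,y=np.round(p).astype(int); s=g[y-w:y+w+1,x-w:x+w+1].astype(float)
    k=np.clip(np.median(s)-15-s,0,None); yy,xx=np.mgrid[-w:w+1,-w:w+1]
    return np.array([x+(k*xx).sum()/k.sum(),y+(k*yy).sum()/k.sum()])
E
python3 - <<'E'
from h import *
# average frames
G={n:np.mean([cv2.cvtColor(r.grab_frame(n),cv2.COLOR_RGB2GRAY).astype(float) for _ in range(3)],0) for n in("top","scene")}
T={'L':[(107,150),(82,240),(351,211),(328,301)],'R':[(440,192),(479,278),(664,88),(705,174)]}
S={'L':[(83,475),(153,540),(290,326),(362,384)],'R':[(326,257),(423,267),(359,61),(450,69)]}
# order: L: top-left,bottom-left,top-right,bottom-right in top view
for k in T:
    for p,q in zip(T[k],S[k]):
        p=dark(G["top"],(np.array(p)+.5)/4.8-.5+[200,195]);q=dark(G["scene"],(np.array(q)+.5)/4.6-.5+[230,170])
        X,e=tri(p,q);print(k,p.round(2),q.round(2),X.round(4),round(e,4),plane("top",p,.051).round(4),plane("scene",q,.051).round(4))
bp=[plane("top",np.array(p)/4.8+[200,195],.051).round(4) for p in((235,163),(201,290))];bs=[plane("scene",np.array(p)/4.6+[230,170],.051).round(4) for p in((180,388),(274,471))]
print(bp,bs)
E
```

```text
L [221.87 225.75] [247.64 272.77] [ 0.5136 -0.1826  0.0524] 0.0 [ 0.5139 -0.1825  0.051 ] [ 0.5141 -0.1836  0.051 ]
L [216.6 244.5] [262.81 286.66] [ 0.4824 -0.1687  0.0527] 0.0001 [ 0.4828 -0.1686  0.051 ] [ 0.4829 -0.1698  0.051 ]
L [272.74 238.47] [292.7  240.03] [ 0.4764 -0.2664  0.0533] 0.0001 [ 0.4767 -0.2664  0.051 ] [ 0.4771 -0.2682  0.051 ]
L [267.98 257.33] [308.27 252.82] [ 0.4452 -0.2528  0.0525] 0.0003 [ 0.4456 -0.2528  0.051 ] [ 0.4454 -0.254   0.051 ]
R [291.16 234.83] [300.21 225.23] [ 0.4771 -0.299   0.0539] 0.0 [ 0.4775 -0.2992  0.051 ] [ 0.478  -0.3014  0.051 ]
R [299.32 252.5 ] [321.45 227.73] [ 0.4443 -0.3075  0.0537] 0.0002 [ 0.4447 -0.3076  0.051 ] [ 0.4449 -0.3097  0.051 ]
R [337.82 212.89] [307.5 182.6] [ 0.4994 -0.3849  0.0635] 0.0005 [ 0.502  -0.3869  0.051 ] [ 0.5035 -0.3971  0.051 ]
R [346.44 230.59] [327.45 184.62] [ 0.4665 -0.3934  0.0636] 0.0003 [ 0.4685 -0.3955  0.051 ] [ 0.4702 -0.4059  0.051 ]
[array([ 0.5002, -0.2283,  0.051 ]), array([ 0.4565, -0.2089,  0.051 ])] [array([ 0.4992, -0.2278,  0.051 ]), array([ 0.4572, -0.2086,  0.051 ])]
```

The bent plate is the right-hand one in the top view: its far holes sit about 10 mm higher, at y≈-0.389. The line on the other plate is only a marking. The raised end midpoint is at (0.483,-0.389), the lying end at (0.461,-0.303) and the bend at about (0.472,-0.347). I'll press 40 mm from the bend with the fingers shut.

Emit:
play_rows --targets "1 0.034 -0.015 0 0; 1 0.068 -0.03 0 0; 1 0.102 -0.045 0 0; 1 0.136 -0.06 0 0; 1 0.17 -0.075 0.02 0; 1 0.204 -0.09 0.04 0; 1 0.238 -0.105 0.06 0; 1 0.272 -0.12 0.08 0" --squeeze 30

```text
clock: 1.07
tcp_pos: [0.4822, -0.3865, 0.1519]
orientation: [3.065, 0.685, 0.001]
contact_force: [1.0, -0.6, -0.3]
grip_width: -0.0004
gripper_force: 0.0
```

Emit:
play_rows --targets "1 0 0 0.02 0; 1 0 0 0.04 0; 1 0 0 0.05 0; 1 0 0 0.06 0; 1 0 0 0.06 0; 1 0 0 0.06 0; 1 0 0 0.06 0"

```text
clock: 1.65
tcp_pos: [0.4815, -0.3888, 0.0934]
orientation: [3.065, 0.683, 0.002]
contact_force: [-0.1, -0.6, 0.5]
grip_width: 0.0
gripper_force: 0.0
```

Run:
```python
from h import *
o=r.get_obs();print({k:o[k] for k in("clock","tcp_pos","orientation","contact_force","grip_width")})
cv2.imwrite("pics/s1.png",cv2.resize(r.grab_frame("scene")[120:320,200:400,::-1],None,fx=3,fy=3))
a=o["tcp_pos"];M=R.from_rotvec(o["orientation"]).as_matrix()
for n,p in(("A",(.4821,-.3856)),("B",(.462,-.3082))): print(n,(M.T@(np.r_[p,.051]-a)).round(4))
```

```text
{'clock': 1.65, 'tcp_pos': array([ 0.48153935, -0.38879066,  0.09344014]), 'orientation': array([3.06488934e+00, 6.83392111e-01, 1.87158162e-03]), 'contact_force': array([-0.14894896, -0.56079849,  0.5472548 ]), 'grip_width': 2.5658836412374603e-05}
A [ 0.0018 -0.0027  0.0424]
B [ 0.0165 -0.0813  0.0423]
```

View pics/s1.png

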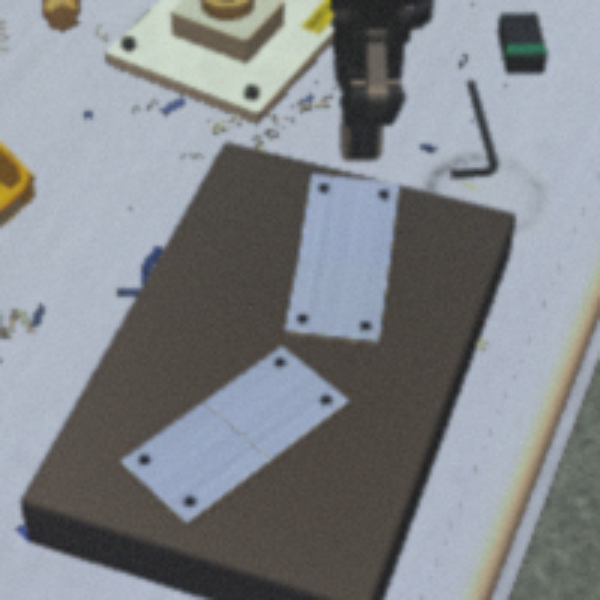

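The shut fingers at (360,155) in the crop hover over the raised end, and both plates are untouched. I'll lower them gently.

Emit:
play_rows --targets "1 0.002 -0.003 0.01 0; 1 0.002 -0.003 0.018 0; 1 0.002 -0.003 0.024 0; 1 0.002 -0.003 0.028 0; 1 0.002 -0.002 0.031 0; 1 0.002 -0.002 0.034 0; 1 0.002 -0.001 0.036 0; 1 0.002 -0.001 0.036 0"

```text
clock: 2.37
tcp_pos: [0.4825, -0.3862, 0.0559]
orientation: [-3.066, -0.685, 0.001]
contact_force: [0.2, -0.4, 0.0]
grip_width: 0.0002
gripper_force: 0.0
```

Emit:
play_rows --targets "1 0 0 0.001 0; 1 0 0 0.002 0; 1 0 0 0.003 0; 1 0 0 0.004 0; 1 0 0 0.005 0; 1 0 0 0.005 0; 1 0 0 0.005 0; 1 0 0 0.005 0"

```text
clock: 3.03
tcp_pos: [0.4826, -0.386, 0.0514]
orientation: [3.066, 0.685, 0.0]
contact_force: [0.5, 0.2, -0.3]
grip_width: -0.0002
gripper_force: 0.0
```

Emit:
play_rows --targets "1 0 0 0.001 0; 1 0 0 0.001 0; 1 0 0 0.002 0; 1 0 0 0.002 0; 1 0 0 0.002 0; 1 0 0 0.002 0"

```text
clock: 3.53
tcp_pos: [0.4827, -0.3862, 0.0511]
orientation: [3.066, 0.685, 0.0]
contact_force: [-4.7, 3.3, 14.8]
grip_width: -0.0001
gripper_force: 7.4
```

Run:
```python
from h import *
o=r.get_obs();print(o["contact_force"],o["tcp_pos"])
cv2.imwrite("pics/s2.png",cv2.resize(r.grab_frame("scene")[150:250,260:360,::-1],None,fx=6,fy=6))
```

```text
[-4.73876567  3.32098882 14.82453429] [ 0.48266686 -0.38617755  0.05109628]
```

View pics/s2.png

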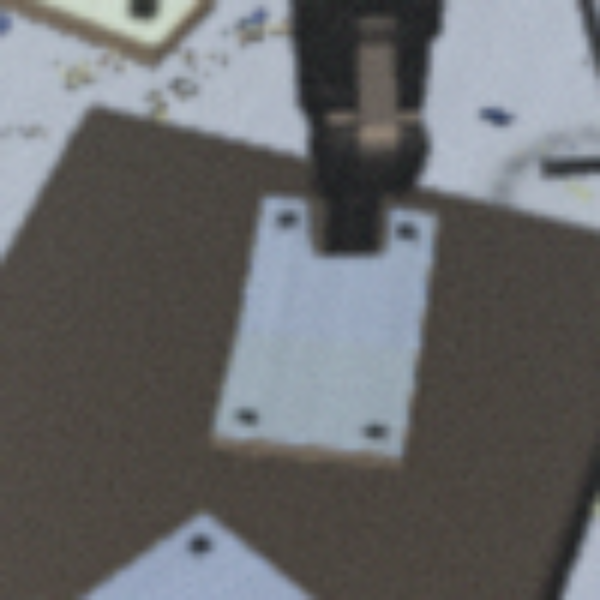

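The plate has tipped: the far half lies flat under the fingers, the near edge at (310,452) is up, and the force is 15 N. I'll lift off, move over the other end and measure again.

Emit:
play_rows --targets "1 0 0 -0.005 0; 1 0 0 -0.02 0; 1 0 0 -0.04 0; 1 0 0 -0.05 0; 1 0.005 -0.025 -0.05 0; 1 0.01 -0.05 -0.05 0; 1 0.015 -0.076 -0.05 0; 1 0.015 -0.076 -0.05 0"

```text
clock: 4.25
tcp_pos: [0.4629, -0.3053, 0.0989]
orientation: [-3.061, -0.692, 0.002]
contact_force: [-0.1, 0.3, 0.4]
grip_width: -0.0001
gripper_force: 0.0
```

Emit:
play_rows --targets "1 0 0 0 0; 1 0 0 0 0; 1 0 0 0 0"

```text
clock: 4.5
tcp_pos: [0.464, -0.3122, 0.0994]
orientation: [3.065, 0.683, 0.001]
contact_force: [-0.0, 0.0, 0.0]
grip_width: 0.0001
gripper_force: 0.0
```

Run:
```python
from h import *
o=r.get_obs();print(o["contact_force"],o["tcp_pos"])
t=r.grab_frame("top")[195:275,200:365,::-1];s=r.grab_frame("scene")[150:290,240:350,::-1]
s=cv2.resize(s,None,fx=4,fy=4);t=cv2.resize(t,None,fx=2,fy=2)
c=np.zeros((560,780,3),np.uint8);c[:,:440]=s;c[:160,445:775]=t
cv2.imwrite("pics/s3.png",c)
```

```text
[-0.01423517  0.03791164  0.00934849] [ 0.46400981 -0.31219249  0.09944387]
```

View pics/s3.png

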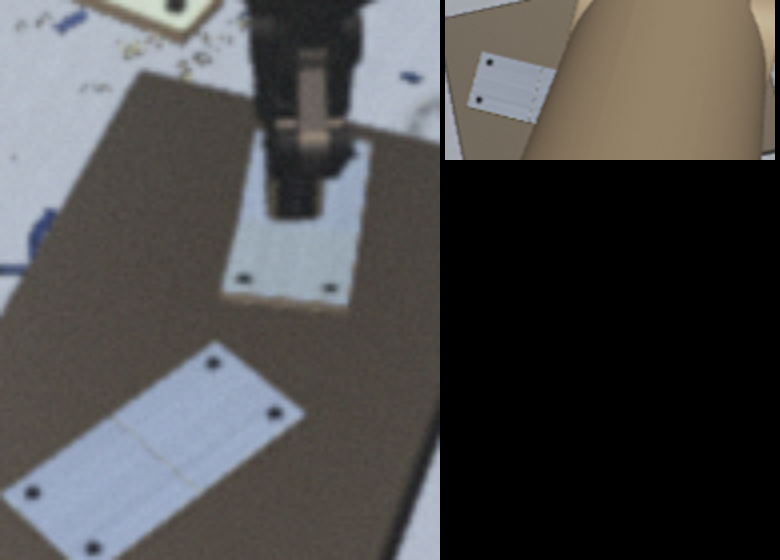

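The near end at (285,300) stays up and the fingers are about 36 mm from the bend on that half. The flat plate hasn't moved. I'll press.

Emit:
play_rows --targets "1 0 0 0.012 0; 1 0 0 0.022 0; 1 0 0 0.03 0; 1 0 0 0.034 0; 1 0 -0.001 0.037 0; 1 0 -0.001 0.04 0; 1 0 -0.002 0.042 0; 1 0 -0.002 0.043 0"

```text
clock: 5.27
tcp_pos: [0.4629, -0.3089, 0.0561]
orientation: [-3.066, -0.685, 0.0]
contact_force: [0.3, -0.4, 0.4]
grip_width: 0.0003
gripper_force: 0.0
```

Emit:
play_rows --targets "1 0 -0.001 0.001 0; 1 0 -0.001 0.002 0; 1 0 -0.001 0.003 0; 1 0 -0.001 0.004 0; 1 0 -0.001 0.005 0; 1 0 -0.001 0.006 0; 1 0 -0.001 0.006 0; 1 0 -0.001 0.006 0"

```text
clock: 5.93
tcp_pos: [0.4626, -0.3083, 0.0511]
orientation: [3.066, 0.685, 0.0]
contact_force: [-3.0, 1.1, 8.6]
grip_width: 0.0001
gripper_force: 4.1
```

Contact is at z = 0.051 with 9 N, so that half is down. I'll lift clear and check.

Emit:
play_rows --targets "1 0 0 0 0; 1 0 0 0 0; 1 0 0 -0.005 0; 1 0 0 -0.02 0; 1 0 0 -0.04 0; 1 0 0 -0.07 0; 1 0 0 -0.1 0; 1 0 0 -0.13 0"

```text
clock: 6.6
tcp_pos: [0.4622, -0.3081, 0.1817]
orientation: [-3.066, -0.685, 0.0]
contact_force: [0.0, -0.3, 0.6]
grip_width: -0.0001
gripper_force: 0.0
```

Emit:
play_rows --targets "1 -0.03 0.015 0 0; 1 -0.06 0.03 0 0; 1 -0.09 0.045 0 0; 1 -0.12 0.06 0 0; 1 -0.15 0.08 0 0; 1 -0.18 0.1 0 0; 1 -0.21 0.12 0 0; 1 -0.24 0.14 0 0"

```text
clock: 7.27
tcp_pos: [0.3038, -0.5384, 0.1806]
orientation: [3.066, 0.685, 0.0]
contact_force: [-0.0, -0.6, -0.3]
grip_width: 0.0001
gripper_force: 0.0
```

Emit:
play_rows --targets "1 -0.015 0.03 0 0; 1 -0.03 0.06 0 0; 1 -0.03 0.06 0 0; 1 -0.03 0.06 0 0; 1 -0.03 0.06 0 0"

```text
clock: 7.68
tcp_pos: [0.3035, -0.6035, 0.1799]
orientation: [-3.065, -0.685, -0.0]
contact_force: [-0.3, 0.5, 0.9]
grip_width: -0.0001
gripper_force: 0.0
```

Run:
```python
from h import *
o=r.get_obs();print(o["contact_force"],o["tcp_pos"])
G={n:np.mean([cv2.cvtColor(r.grab_frame(n),cv2.COLOR_RGB2GRAY).astype(float) for _ in range(3)],0) for n in("top","scene")}
for p,q in [((291.16,234.83),(300.21,225.23)),((299.3,252.5),(321.45,227.7)),((337.8,212.9),(307.5,182.6)),((346.4,230.6),(327.45,184.6)),((272.74,238.47),(292.7,240.03))]:
    p=dark(G["top"],p);q=dark(G["scene"],q);X,e=tri(p,q);print(p.round(1),q.round(1),X.round(4),round(e,4))
t=r.grab_frame("top")[195:275,200:365,::-1];s=r.grab_frame("scene")[150:290,240:350,::-1]
s=cv2.resize(s,None,fx=4,fy=4);t=cv2.resize(t,None,fx=2,fy=2)
c=np.zeros((560,780,3),np.uint8);c[:,:440]=s;c[:160,445:775]=t
cv2.imwrite("pics/s4.png",c)
```

```text
[-0.31247919  0.4620003   0.93103898] [ 0.30350252 -0.60347193  0.17991664]
[291.2 234.8] [300.4 225.7] [ 0.4771 -0.2992  0.0524] 0.0003
[299.4 252.5] [321.5 228.1] [ 0.4444 -0.3076  0.0527] 0.0002
[337.9 212.9] [307.4 182.3] [ 0.4993 -0.3848  0.0642] 0.0004
[346.5 230.6] [327.5 184.4] [ 0.4664 -0.3933  0.0641] 0.0003
[272.7 238.5] [292.7 240. ] [ 0.4764 -0.2664  0.0533] 0.0001
```

View pics/s4.png

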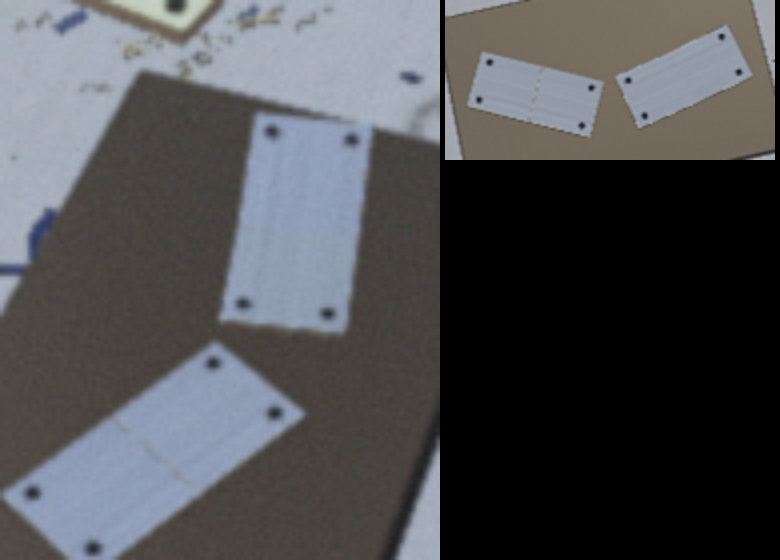

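The plate has rocked back to its starting pose. Its hole positions match to under 2 mm, with the far holes about 12 mm higher, the flat plate hasn't moved, and the arm is clear.

```bash
python3 -c "
from bench import r
print(r.hand_in())"
```

```text
the job is handed in; nothing more can be done
None
```

I rocked the bent plate down and back to how it lay; before hand-in the cameras put its holes within 2 mm of where they started and showed the flat plate unmoved, and the job is handed in with no verdict returned.

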